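# Touch-test the paint on an egg and a panel

## Robot

A 7-joint arm with a two-finger parallel gripper is mounted at the origin on a cart in front of the work surface, level with it; the furniture and walls round the work are solid. World frame = base frame: x ahead of the robot, y to its left, z up, the work surface at z = 0. Lengths are in m, angles in rad, forces in N, time in s.
With the tool pointing down it reaches from about 0.425 to 0.875 m from the base axis. Payload 9.9 kg.
Tool frame: the origin (TCP) lies between the finger pads; the fingertips stand arm.tips_ahead ahead of it and the grasp point (between the pads) lies 2 mm behind it (arm.tips_ahead is the distance from the TCP to the fingertips, in m); z points along the fingers, y is the direction in which the jaws open and shut (so a half turn about z gives the same grasp; the last joint's range is limited). The gripper opens to 85 mm and grips with 20 to 120 N. Pads are 22 mm wide; open, the fingers measure 114 mm over their backs; the gripper's body (76 mm by 85 mm) begins 54 mm behind the grasp point. The pads swing forward as they close: fully open they stand 13 mm farther back than shut.
Start: joints at [1.121, 0.576, 0.025, 1.437, -0.015, 1.129, -0.057], TCP at [0.241, -0.63, 0.248] pointing down, gripper open.
Joint ranges: [-2.76, 2.76], [-0.34, 2.15], [-1.52, 1.57], [0.19, 2.46], [-1.09, 4.23], [0.17, 1.99], [-2.82, 2.82]. Speed limits (rad/s): [2.22, 2.22, 3.01, 3.01, 3.14, 3.14, 3.14].

## Interface

Orientations are given as a unit quaternion [x, y, z, w].
In Python, from bench import arm, viewer gives the robot as it stands. The module is installed in compiled form; this text tells all that it offers.
- The arm moves only by the tool jog_arm, never from a script. Its argument "motion" is a list of rows, each a list of 7 numbers: the shift along the tool's x, y, z in m, then the turn, a rotation vector about the tool's x, y, z in degrees, then the finger opening in m, from 0 to 0.0854. In form: [[tx, ty, tz, wx, wy, wz, hand], ...]. A call has 1 to 8 rows; each row is the pose to reach, as a shift and turn from the pose measured when the call began, along the tool's axes at that moment; what a row does not reach only later rows make up. A row lasts 1/12 s, in which the tool goes at most 41.7 mm and 7.16 degrees, less where a joint would pass 70% of its speed; a pose out of reach is approached as far as the arm can. A call with a gripper value outside its range is refused whole. The fingers move at their own pace and stop on an object; "force" is the grip in N (left out, the last holds). Time passes only in rows, so rows that repeat a pose let the fingers close. It gives the time, the measured TCP pose, the force and the opening at its end, in the units of the state.
- arm.read_state(): the state, without advancing time (a new reading comes with each control period).
- viewer.get_image(name): name is "scene" or "top" or "wrist"; returns a dict with "image" (400x640x3 uint8, blue, green, red), "K" (3x3 intrinsics, pixels), "origin" and "rotation" of the camera in the world; the wrist camera has in their place "hand_eye" (4x4, takes a point from camera to tool coordinates, whose origin is the TCP and whose axes are the flange's). Camera axes: x right, y up, looking along -z (the intrinsics and any distortion apply to the point x, -y, -z); pixel columns grow to the right and rows downward; lengths in m; the calibration is good to about 2 mm. A picture is of the moment at which its call begins: read the wrist's pose just before it. There is no depth.
- arm.sign_off(): hands the job in, once; it reports no verdict.
The state is a dict: "t": time; "joint_positions": joint angles; "joint_velocities": joint speeds; "effort": joint torques, N m; "tcp_pos": TCP position; "orientation": TCP orientation; "ft_force": force on the tool from outside, world axes, zero at the start; "ft_torque": the same for the moment, N m; "opening": opening from 0.0 (shut) to 1.0 (fully open).
Only numpy, scipy, OpenCV 4.12 (cv2) and the standard library are available. Lean on these libraries where they do the work, as an engineer would, in place of code of your own. Each camera call takes 0.05 s, during which the arm holds its last target. There are 200 camera calls.

## Task

Check whether the paint is dry: with the fingertips, lightly touch the top of the green egg in the drying stand for about a second, then lightly touch the middle of the half-round yellow sun painted on the red and white wooden panel in the same way, and withdraw. Only touch, do not push, grip or lift anything; the red eggs are still wet and must not be touched at all, and everything stays where it is.

Things in the scene. Friction and masses are not known exactly. Their poses are not given: they have to be found in the camera images.
- green_egg_top (a point): Highest point, on the axis, of the one green wooden egg with a yellow band, 41 mm across and 54.5 mm tall; the crown is nearly flat out to 7 mm from the axis, then slopes off at about 45 degrees. It stands loose in a 10 mm deep cup of the drying stand, its top 68.5 mm above the table. It is hard: a fingertip should arrive slower than about 2 cm/s. z up.
- red_egg_a_top (a point): Top of one of the three red eggs with a yellow band, otherwise like the green one (same size, same height), in another cup of the stand. Its paint is still wet.
- red_egg_b_top (a point): Top of one of the three red eggs with a yellow band, otherwise like the green one (same size, same height), in another cup of the stand. Its paint is still wet.
- red_egg_c_top (a point): Top of one of the three red eggs with a yellow band, otherwise like the green one (same size, same height), in another cup of the stand. Its paint is still wet.
- drying_stand: Pale wooden drying stand, a square board 164 x 164 x 24 mm, fixed to the table, with four round cups 80 mm apart from centre to centre in a two by two square (at plus or minus 40 mm along its own x and y). Any egg may be in any cup. Origin at the centre of its underside, z up.
- panel: Red and white wooden panel, 271 x 190 x 24.5 mm, lying loose and flat beside the drying stand (on either side), round-shouldered end away from the robot; not the pink paper pattern at the back right of the table. It is hard: a fingertip should arrive slower than about 2 cm/s. It slides if pushed sideways. Origin at the centre of its underside, x along its length, z up.
- sanding_block: Cork sanding block, 56 x 85 x 24 mm, loose, off to the right. Origin at the centre of its underside.
- spoon_blank: Plain wooden spoon, 163 mm long, 24 mm high, loose, off to the right. Origin under its middle.
- panel_motif (a point): Middle of the half-round yellow and orange sun (a fan about 80 mm wide and 45 mm high) painted above the red tree on the far half of the panel; this point lies on the panel's top face, 24.5 mm above the table. x along the panel's length away from the robot, z up.
Not all that is in view belongs to the job. Leave any purple look-alike of the part that bears green_egg_top alone.

How it is judged:
On the way, in this order (a step that is already met when the one before it is completed fails the run):
1. the fingertips rest lightly on the crown of the green egg (contact force between the fingers and green_egg between 0.3 and 20 N and horizontal distance between the grasp point and green_egg_top below 0.022 m and z of the grasp point in the frame of green_egg_top above 0.003 m), for 0.3 s.
2. the fingertips rest lightly on the painted sun of the panel (contact force between the fingers and panel between 0.3 and 20 N and horizontal distance between the grasp point and panel_motif below 0.03 m and z of the grasp point in the frame of panel_motif above 0.003 m), for 0.3 s.
At the end, for the whole second after the job is handed in: All four eggs stand upright in their cups (within 0.12 rad, 8 mm of where they were), the panel lies flat within 12 mm of where it was and still, and the other loose things are within 15 mm of where they were (angle between each of green_egg_top, red_egg_a_top, red_egg_b_top, red_egg_c_top's own z axis and vertical below 0.12 rad and distance of each of green_egg_top, red_egg_a_top, red_egg_b_top, red_egg_c_top from where it was at the start of the episode below 0.008 m and distance of panel_motif from where it was at the start of the episode below 0.012 m and angle between panel_motif's own z axis and vertical below 0.03 rad and linear speed of panel below 0.01 m/s and distance of each of sanding_block, spoon_blank from where it was at the start of the episode below 0.015 m); the robot touches nothing.
It fails at once if a wet red egg is touched (contact force between any of the fingers, the arm and red_egg_a above 0.3 N or contact force between any of the fingers, the arm and red_egg_b above 0.3 N or contact force between any of the fingers, the arm and red_egg_c above 0.3 N).
It fails at once if the green egg or the panel is struck or pressed hard (over 80 N) (contact force between the fingers and green_egg above 80 N or contact force between the fingers and panel above 80 N).
It fails at once if the green egg is lifted or tipped (distance of green_egg_top from where it was at the start of the episode above 0.012 m or angle between green_egg_top's own z axis and vertical above 0.25 rad).
It fails at once if the panel is pushed along or lifted (distance of panel_motif from where it was at the start of the episode above 0.015 m or angle between panel_motif's own z axis and vertical above 0.06 rad).
It fails at once if one of the other loose things is moved (distance of any of sanding_block, spoon_blank from where it was at the start of the episode above 0.015 m).
It also fails if it takes over 42 s, if anything falls off the work surface, if the arm or the gripper's body presses on something with over 40 N, if the wrist force passes 120 N, or if a joint passes its speed limit or range.

## Working session

There is one attempt and no reset: what is moved stays moved. The work goes in short steps, Python scripts to look and compute and a tool call to move; the robot and the scene stay as the last step left them, time stands still between calls to the robot, and variables do not carry over. Pictures are saved under pics/ and viewed, about 8 in all and at most 12, crops included, and the job is handed in when it is done.

Besides the shell and the picture viewer there is one more tool, called after "Emit:" by a JSON object that holds its "op" and its "data", one argument or row to a line. jog_arm: Moves the arm, as the interface text tells. Its arguments: {"type":"object","properties":{"motion":{"type":"array","items":{"type":"array","items":{"type":"number"}}},"force":{"type":"number"}},"required":["motion"]}

```bash
mkdir -p pics
cat > h.py <<'E'
import numpy as np, cv2
from bench import arm, viewer
from scipy.spatial.transform import Rotation as R
def snap(n):
    d=viewer.get_image(n); return d
def ray(d,uv,s=None):
    K=np.array(d["K"]); p=np.linalg.inv(K)@[uv[0],uv[1],1]; v=np.array([p[0],-p[1],-p[2]])
    if "hand_eye" in d:
        H=np.array(d["hand_eye"]); q=R.from_quat(s["orientation"]).as_matrix()
        return q@H[:3,3]+s["tcp_pos"], q@H[:3,:3]@v
    return np.array(d["origin"]), np.array(d["rotation"])@v
def at(d,uv,z,s=None):
    o,v=ray(d,uv,s); return o+v*(z-o[2])/v[2]
def local(P,s):  # world point -> tool shift
    return R.from_quat(s["orientation"]).inv().apply(np.array(P)-s["tcp_pos"])
E
python3 - <<'E'
from h import *
s=arm.read_state(); print(s["t"],s["tcp_pos"],s["orientation"],s["opening"],s["ft_force"],arm.tips_ahead)
for n in("top","scene"):
    d=snap(n); cv2.imwrite(f"pics/{n}0.png",d["image"]); print(n,d.keys(),d["K"],d.get("origin"))
    np.save(f"{n}.npy",d,allow_pickle=True)
E
```

```text
0.0 [ 0.24129242 -0.62994316  0.2474249 ] [ 9.83317465e-01  1.81895756e-01 -2.00720117e-04 -8.10816043e-04] 0.9951789768896068 [ 0.72498574 -0.66235055 -0.84667245] 0.017
top dict_keys(['image', 'K', 'origin', 'rotation']) [[386.4047416    0.         319.25915215]
 [  0.         386.4047416  199.36296368]
 [  0.           0.           1.        ]] [0.35209164 0.06852217 1.22313846]
scene dict_keys(['image', 'K', 'origin', 'rotation']) [[423.97968827   0.         317.40169351]
 [  0.         423.97968827 202.26271756]
 [  0.           0.           1.        ]] [-0.27248837  0.69142517  0.8265967 ]
```

View pics/top0.png

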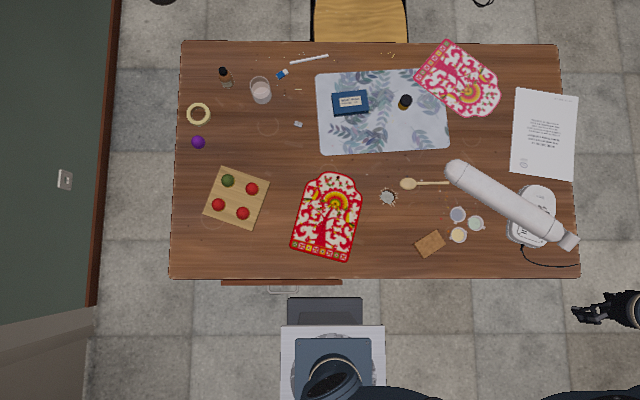

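View pics/scene0.png

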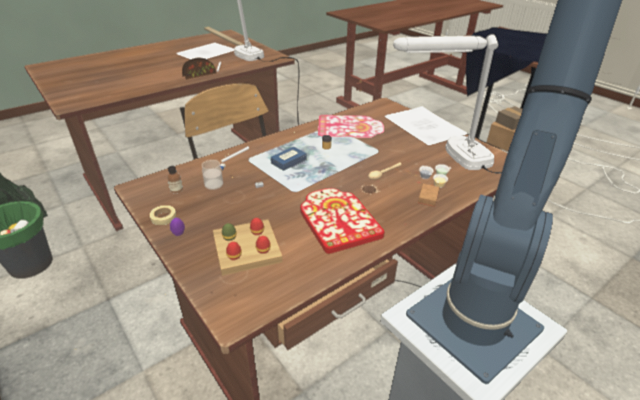

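The top picture shows the green egg at (228,180), with red eggs at (252,188), (218,205) and (243,213). The panel's sun is near (338,200). Possible mix-ups are the purple egg at (198,142), which I'll leave alone, and the sun on the pink paper at (468,90), which is not the panel. I choose the green egg and the panel left of centre, and check both in one crop.

Run:
```python
from h import *
d=np.load("top.npy",allow_pickle=True).item()
c=d["image"][150:270,190:375]; cv2.imwrite("pics/crop.png",cv2.resize(c,None,fx=4.3,fy=4.3,interpolation=cv2.INTER_CUBIC))
for n,uv,z in[("g",(228,180),.0685),("r1",(252,188),.0685),("r2",(218,205),.0685),("r3",(243,213),.0685),("sun",(338,200),.0245)]: print(n,at(d,uv,z))
hsv=cv2.cvtColor(d["image"],cv2.COLOR_BGR2HSV)
s=arm.read_state(); w=snap("wrist"); print(w["hand_eye"])
print(R.from_quat(s["orientation"]).as_matrix().round(3))
```

```text
Traceback (most recent call last):
  File "h.py", line 13, in at
    o,v=ray(d,uv,s); return o+v*(z-o[2])/v[2]
        ~~~^^^^^^^^
  File "h.py", line 11, in ray
    return np.array(d["origin"]), np.array(d["rotation"])@v
                                  ~~~~~~~~~~~~~~~~~~~~~~~^~
ValueError: matmul: Input operand 1 has a mismatch in its core dimension 0, with gufunc signature (n?,k),(k,m?)->(n?,m?) (size 3 is different from 4)
```

View pics/crop.png

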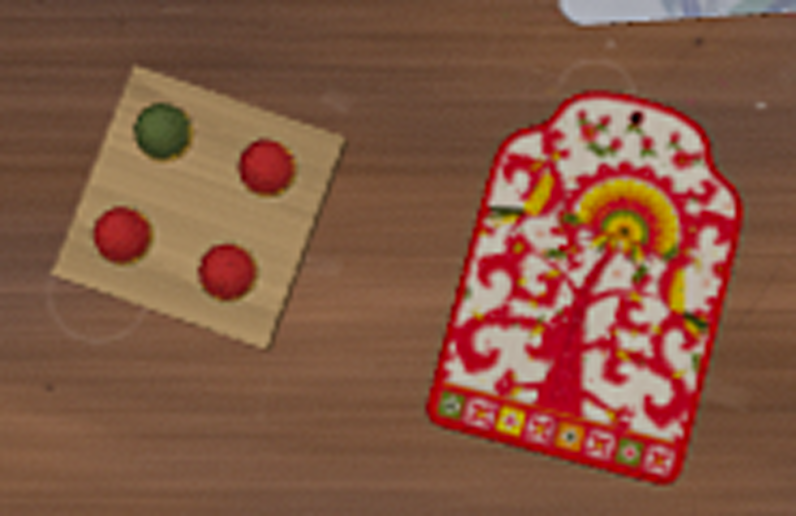

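The crop confirms the single green egg at (162,131), which is (227.7,180.5) in the full picture. The half-round sun is centred near (629,213), which is (336.3,199.5).

```bash
sed -i 's/np.array(d\["rotation"\])@v/(R.from_quat(d["rotation"]).apply(v) if np.size(d["rotation"])==4 else np.array(d["rotation"])@v)/' h.py
python3 - <<'E'
from h import *
d=np.load("top.npy",allow_pickle=True).item()
for n,uv,z in[("g",(162,131),.045),("r1",(267,167),.045),("r2",(123,236),.045),("r3",(228,272),.045),("sun",(629,213),.0245),("nearL",(430,425),.0245),("nearR",(672,485),.0245)]: print(n,at(d,(190+uv[0]/4.3,150+uv[1]/4.3),z).round(4))
s=arm.read_state(); w=snap("wrist"); print(w["hand_eye"])
print(R.from_quat(s["orientation"]).as_matrix().round(3))
E
```

```text
g [0.5924 0.3234 0.045 ]
r1 [0.5663 0.2476 0.045 ]
r2 [0.5161 0.3484 0.045 ]
r3 [0.4905 0.2733 0.045 ]
sun [ 0.5367 -0.0137  0.0245]
nearL [0.383  0.1299 0.0245]
nearR [ 0.3404 -0.0428  0.0245]
[[-1.12169882e-03  9.50085891e-01  3.11986446e-01  7.99916494e-02]
 [ 9.99999016e-01  8.02709444e-04  1.15086667e-03 -2.25989926e-04]
 [ 8.42987716e-04  3.11987429e-01 -9.50085856e-01 -1.25984738e-01]
 [ 0.00000000e+00  0.00000000e+00  0.00000000e+00  1.00000000e+00]]
[[ 0.934  0.358 -0.001]
 [ 0.358 -0.934  0.001]
 [-0.    -0.002 -1.   ]]
```

Run:
```python
from h import *
t=np.load("top.npy",allow_pickle=True).item(); c=np.load("scene.npy",allow_pickle=True).item()
def tri(a,b):
    o1,v1=ray(t,a);o2,v2=ray(c,b); k=np.linalg.lstsq(np.c_[v1,-v2],o2-o1,rcond=None)[0]
    p,q=o1+k[0]*v1,o2+k[1]*v2; print(a,b,((p+q)/2).round(3),np.linalg.norm(p-q).round(3))
tri((452,168),(398,43)); tri((572,243),(494,42))
print(at(t,(530,215),0),at(c,(472,152),0), at(t,(410,185),0),at(t,(430,243),.024),at(t,(476,224),0.03))
s=arm.read_state()
print(local([.45,-.1,.25],s),local([.5924,.3234,.2],s))
```

```text
(452, 168) (398, 43) [ 0.53  -0.211  0.485] 0.001
(572, 243) (494, 42) [ 0.382 -0.437  0.485] 0.0
[ 0.49135595 -0.64078464  0.        ] [ 0.4949615  -0.67726685  0.        ] [ 0.58862644 -0.25503214  0.        ] [ 0.40069997 -0.30435016  0.024     ] [ 0.45943859 -0.44993741  0.03      ]
[ 0.3844543  -0.42034795 -0.00185553] [ 0.66888245 -0.76473751  0.04856046]
```

Emit:
{"op": "jog_arm", "data": {
  "motion": [
    [0, -0.025, 0.01, 0, 0, 0, 0],
    [0, -0.06, 0.025, 0, 0, 0, 0],
    [-0.003, -0.1, 0.04, 0, 0, 0, 0],
    [-0.004, -0.135, 0.055, 0, 0, 0, 0],
    [-0.005, -0.17, 0.07, 0, 0, 0, 0],
    [-0.005, -0.205, 0.085, 0, 0, 0, 0],
    [-0.005, -0.227, 0.09, 0, 0, 0, 0],
    [-0.005, -0.227, 0.09, 0, 0, 0, 0]
  ],
  "force": 20
}}

```text
t: 0.82
tcp_pos: [0.1528, -0.4142, 0.1567]
orientation: [0.983, 0.182, -0.001, -0.004]
ft_force: [-0.3, 0.1, 0.0]
opening: -0.004
```

Emit:
{"op": "jog_arm", "data": {
  "motion": [
    [0.035, -0.007, 0, 0, 0, 0, 0],
    [0.075, -0.015, 0, 0, 0, 0, 0],
    [0.115, -0.023, 0, 0, 0, 0, 0],
    [0.15, -0.03, 0, 0, 0, 0, 0],
    [0.185, -0.044, 0, 0, 0, 0, 0],
    [0.22, -0.067, 0, 0, 0, 0, 0],
    [0.252, -0.089, 0, 0, 0, 0, 0],
    [0.285, -0.11, 0, 0, 0, 0, 0]
  ]
}}

```text
t: 1.48
tcp_pos: [0.3811, -0.2081, 0.1576]
orientation: [0.983, 0.182, -0.001, -0.004]
ft_force: [0.8, -0.2, -0.4]
opening: 0.003
```

Emit:
{"op": "jog_arm", "data": {
  "motion": [
    [0.025, -0.031, 0, 0, 0, 0, 0],
    [0.05, -0.062, 0, 0, 0, 0, 0],
    [0.075, -0.094, 0, 0, 0, 0, 0],
    [0.1, -0.125, 0, 0, 0, 0, 0],
    [0.125, -0.155, 0, 0, 0, 0, 0],
    [0.155, -0.183, 0, 0, 0, 0, 0],
    [0.185, -0.21, 0, 0, 0, 0, 0],
    [0.215, -0.238, 0, 0, 0, 0, 0]
  ]
}}

```text
t: 2.15
tcp_pos: [0.498, 0.0932, 0.1596]
orientation: [0.983, 0.182, -0.0, -0.004]
ft_force: [0.7, -0.5, 0.3]
opening: -0.001
```

Emit:
{"op": "jog_arm", "data": {
  "motion": [
    [0.025, -0.027, 0, 0, 0, 0, 0],
    [0.052, -0.055, -0.005, 0, 0, 0, 0],
    [0.08, -0.085, -0.01, 0, 0, 0, 0],
    [0.108, -0.115, -0.01, 0, 0, 0, 0],
    [0.135, -0.144, -0.01, 0, 0, 0, 0],
    [0.158, -0.168, -0.01, 0, 0, 0, 0],
    [0.17, -0.181, -0.01, 0, 0, 0, 0],
    [0.17, -0.181, -0.01, 0, 0, 0, 0]
  ]
}}

```text
t: 2.82
tcp_pos: [0.5924, 0.3288, 0.1704]
orientation: [0.983, 0.184, 0.0, -0.005]
ft_force: [-0.6, 0.8, 0.1]
opening: 0.005
```

Run:
```python
from h import *
s=arm.read_state(); w=snap("wrist"); np.save("w1.npy",[s,w],allow_pickle=True)
cv2.imwrite("pics/w1.png",w["image"]); print(s["tcp_pos"],s["ft_force"],w["K"])
```

```text
[0.59238465 0.32881503 0.17040109] [-0.58474649  0.81561139  0.10007715] [[337.8580167    0.         316.4380526 ]
 [  0.         337.8580167  197.19871256]
 [  0.           0.           1.        ]]
```

View pics/w1.png

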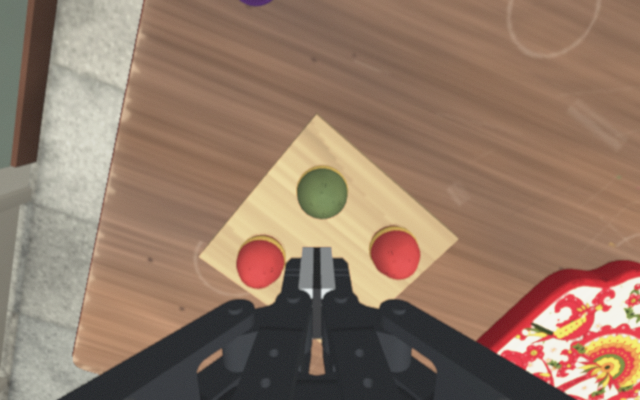

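The wrist picture shows the green egg's outline centred at (322,193), red eggs at (261,262) and (395,252), and the closed fingertips near (317,250).

Run:
```python
from h import *
s,w=np.load("w1.npy",allow_pickle=True)
for uv in[(322,193),(261,262),(395,252)]:
    print(at(w,uv,.048,s).round(4))
g=at(w,(322,193),.048,s); g2=(g+[.5924,.3234,0])/2
print(local(g,s),local([.5924,.3234,.048],s))
```

```text
[0.5953 0.3272 0.048 ]
[0.5212 0.3523 0.048 ]
[0.5701 0.2534 0.048 ]
[0.00184466 0.00375905 0.12237359] [-0.00219913  0.00627921  0.12234004]
```

Emit:
{"op": "jog_arm", "data": {
  "motion": [
    [0, 0.003, 0.005, 0, 0, 0, 0],
    [0, 0.005, 0.015, 0, 0, 0, 0],
    [0, 0.005, 0.027, 0, 0, 0, 0],
    [0, 0.005, 0.039, 0, 0, 0, 0],
    [0, 0.005, 0.05, 0, 0, 0, 0],
    [0, 0.005, 0.06, 0, 0, 0, 0],
    [0, 0.005, 0.067, 0, 0, 0, 0],
    [0, 0.005, 0.07, 0, 0, 0, 0]
  ]
}}

```text
t: 3.53
tcp_pos: [0.5932, 0.3212, 0.0986]
orientation: [0.983, 0.183, -0.001, -0.004]
ft_force: [-0.0, 0.3, -0.7]
opening: -0.0
```

Run:
```python
from h import *
s=arm.read_state(); w=snap("wrist"); cv2.imwrite("pics/w2.png",w["image"][150:330,200:440].repeat(3,0).repeat(3,1)); print(s["tcp_pos"],s["ft_force"])
```

```text
[0.59315921 0.3211818  0.09855009] [-0.00803062  0.32179601 -0.71148537]
```

View pics/w2.png

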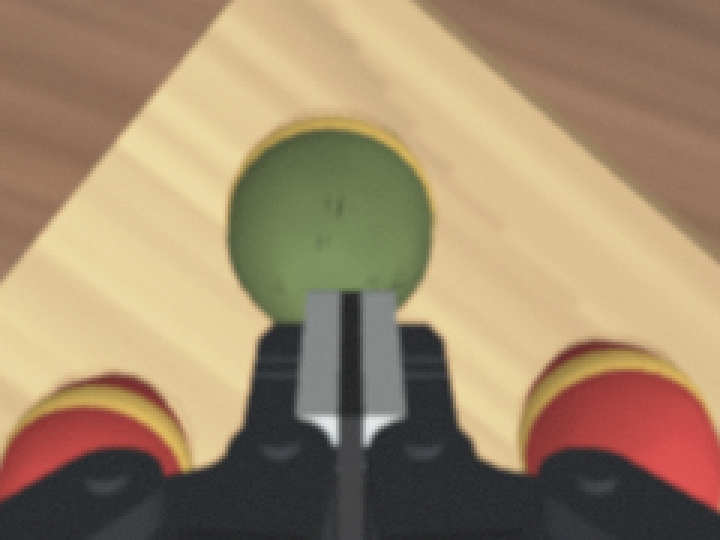

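Emit:
{"op": "jog_arm", "data": {
  "motion": [
    [0.001, -0.001, 0.001, 0, 0, 0, 0],
    [0.002, -0.0025, 0.002, 0, 0, 0, 0],
    [0.003, -0.0035, 0.0035, 0, 0, 0, 0],
    [0.003, -0.0035, 0.005, 0, 0, 0, 0],
    [0.003, -0.0035, 0.006, 0, 0, 0, 0],
    [0.003, -0.0035, 0.007, 0, 0, 0, 0],
    [0.003, -0.0035, 0.008, 0, 0, 0, 0],
    [0.003, -0.0035, 0.009, 0, 0, 0, 0]
  ]
}}

```text
t: 4.25
tcp_pos: [0.5947, 0.3256, 0.0897]
orientation: [0.983, 0.183, -0.001, -0.004]
ft_force: [0.1, 0.3, -0.1]
opening: 0.003
```

Emit:
{"op": "jog_arm", "data": {
  "motion": [
    [0, 0, 0.0007, 0, 0, 0, 0],
    [0, 0, 0.0014, 0, 0, 0, 0],
    [0, 0, 0.002, 0, 0, 0, 0],
    [0, 0, 0.0025, 0, 0, 0, 0],
    [0, 0, 0.003, 0, 0, 0, 0],
    [0, 0, 0.0035, 0, 0, 0, 0],
    [0, 0, 0.0035, 0, 0, 0, 0]
  ]
}}

```text
t: 4.83
tcp_pos: [0.5947, 0.3257, 0.0861]
orientation: [0.983, 0.183, -0.001, -0.004]
ft_force: [0.3, 0.4, 0.2]
opening: 0.005
```

Emit:
{"op": "jog_arm", "data": {
  "motion": [
    [0, 0, 0.0003, 0, 0, 0, 0],
    [0, 0, 0.0005, 0, 0, 0, 0],
    [0, 0, 0.0007, 0, 0, 0, 0],
    [0, 0, 0.0009, 0, 0, 0, 0],
    [0, 0, 0.001, 0, 0, 0, 0],
    [0, 0, 0.001, 0, 0, 0, 0]
  ]
}}

```text
t: 5.33
tcp_pos: [0.5948, 0.3257, 0.0853]
orientation: [0.983, 0.183, -0.001, -0.004]
ft_force: [0.3, 0.2, 2.1]
opening: 0.004
```

Emit:
{"op": "jog_arm", "data": {
  "motion": [
    [0, 0, 0.0004, 0, 0, 0, 0],
    [0, 0, 0.0005, 0, 0, 0, 0],
    [0, 0, 0.0005, 0, 0, 0, 0],
    [0, 0, 0.0005, 0, 0, 0, 0]
  ]
}}

```text
t: 5.67
tcp_pos: [0.5949, 0.3258, 0.0852]
orientation: [0.983, 0.183, -0.001, -0.004]
ft_force: [-0.5, 0.9, 6.2]
opening: 0.0
```

Emit:
{"op": "jog_arm", "data": {
  "motion": [
    [0, 0, 0.0004, 0, 0, 0, 0],
    [0, 0, 0.0004, 0, 0, 0, 0],
    [0, 0, 0.0004, 0, 0, 0, 0],
    [0, 0, 0.0004, 0, 0, 0, 0],
    [0, 0, 0.0004, 0, 0, 0, 0],
    [0, 0, 0.0004, 0, 0, 0, 0],
    [0, 0, 0.0004, 0, 0, 0, 0],
    [0, 0, 0.0004, 0, 0, 0, 0]
  ]
}}

```text
t: 6.33
tcp_pos: [0.5951, 0.3259, 0.0852]
orientation: [0.983, 0.183, -0.001, -0.004]
ft_force: [-1.2, -0.2, 5.8]
opening: -0.002
```

Emit:
{"op": "jog_arm", "data": {
  "motion": [
    [0, 0, -0.002, 0, 0, 0, 0],
    [0, 0, -0.006, 0, 0, 0, 0],
    [0, 0, -0.015, 0, 0, 0, 0],
    [0, 0, -0.03, 0, 0, 0, 0],
    [0, 0, -0.05, 0, 0, 0, 0],
    [0, 0, -0.07, 0, 0, 0, 0],
    [0, 0, -0.085, 0, 0, 0, 0],
    [0, 0, -0.09, 0, 0, 0, 0]
  ]
}}

```text
t: 7.0
tcp_pos: [0.5965, 0.3258, 0.1786]
orientation: [0.983, 0.183, 0.001, -0.005]
ft_force: [-0.1, 0.5, 0.4]
opening: -0.003
```

Emit:
{"op": "jog_arm", "data": {
  "motion": [
    [-0.012, 0.02, 0, 0, 0, 0, 0],
    [-0.03, 0.052, 0, 0, 0, 0, 0],
    [-0.05, 0.085, 0, 0, 0, 0, 0],
    [-0.07, 0.118, 0, 0, 0, 0, 0],
    [-0.09, 0.15, 0, 0, 0, 0, 0],
    [-0.11, 0.184, 0, 0, 0, 0, 0],
    [-0.13, 0.217, 0, 0, 0, 0, 0],
    [-0.148, 0.247, 0, 0, 0, 0, 0]
  ]
}}

```text
t: 7.67
tcp_pos: [0.5464, 0.0396, 0.1756]
orientation: [0.983, 0.183, 0.001, -0.004]
ft_force: [0.8, -0.3, -0.0]
opening: 0.001
```

Emit:
{"op": "jog_arm", "data": {
  "motion": [
    [-0.013, 0.022, 0.005, 0, 0, 0, 0],
    [-0.024, 0.04, 0.01, 0, 0, 0, 0],
    [-0.029, 0.049, 0.013, 0, 0, 0, 0],
    [-0.029, 0.049, 0.015, 0, 0, 0, 0],
    [-0.029, 0.049, 0.015, 0, 0, 0, 0]
  ]
}}

```text
t: 8.08
tcp_pos: [0.5371, -0.0156, 0.1597]
orientation: [0.983, 0.183, 0.001, -0.005]
ft_force: [-0.0, 1.1, -0.1]
opening: -0.002
```

Run:
```python
from h import *
s=arm.read_state(); w=snap("wrist"); np.save("w3.npy",[s,w],allow_pickle=True)
cv2.imwrite("pics/w3.png",w["image"]); print(s["t"],s["tcp_pos"],s["ft_force"])
cv2.imwrite("pics/top2.png",cv2.resize(snap("top")["image"][150:270,190:375],None,fx=4.3,fy=4.3,interpolation=cv2.INTER_CUBIC))
```

```text
8.0833 [ 0.53706318 -0.01564479  0.15967266] [-0.04478466  1.08371086 -0.09071108]
```

View pics/w3.png

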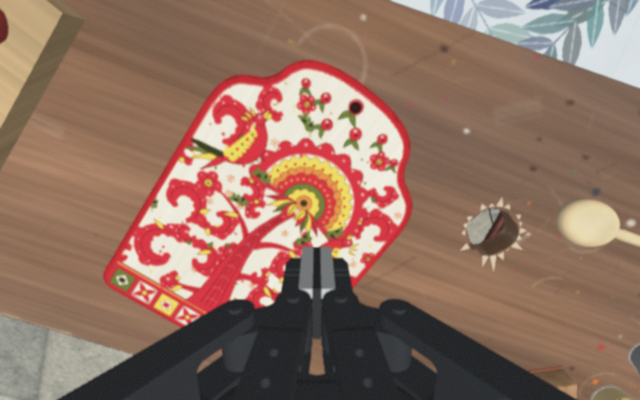

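The sun's hub is at (303,203) and its outer arc runs round (320,152), so the middle of the fan is about (312,184).

Run:
```python
from h import *
s,w=np.load("w3.npy",allow_pickle=True)
for uv in[(312,184),(303,203),(320,152)]:
    p=at(w,uv,.0245,s); print(p.round(4),local(p,s).round(4))
print(local([.5367,-.0137,.0245],s).round(4))
```

```text
[ 0.5406 -0.0085  0.0245] [ 0.0054 -0.0041  0.1352]
[ 0.5229 -0.0074  0.0245] [-0.0108 -0.0115  0.1352]
[ 0.5671 -0.0052  0.0245] [0.0313 0.0023 0.1353]
[-1.000e-04 -7.000e-04  1.352e-01]
```

View pics/top2.png

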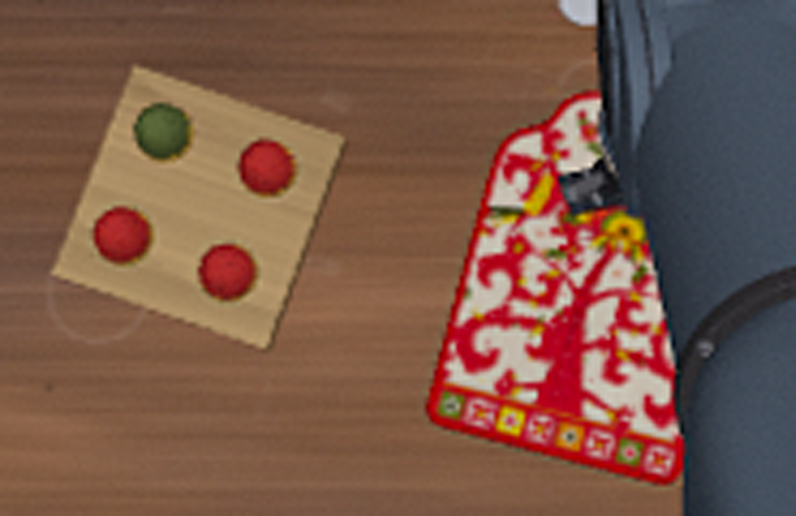

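The second top crop shows the eggs where they were. The two estimates of the sun agree to about 6 mm, so I'll aim between them.

Emit:
{"op": "jog_arm", "data": {
  "motion": [
    [0.002, -0.001, 0.008, 0, 0, 0, 0],
    [0.003, -0.002, 0.025, 0, 0, 0, 0],
    [0.003, -0.002, 0.045, 0, 0, 0, 0],
    [0.003, -0.002, 0.064, 0, 0, 0, 0],
    [0.003, -0.002, 0.081, 0, 0, 0, 0],
    [0.003, -0.002, 0.094, 0, 0, 0, 0],
    [0.003, -0.002, 0.101, 0, 0, 0, 0],
    [0.003, -0.002, 0.104, 0, 0, 0, 0]
  ]
}}

```text
t: 8.85
tcp_pos: [0.5393, -0.009, 0.0548]
orientation: [0.983, 0.185, 0.001, -0.005]
ft_force: [0.1, 0.3, -0.3]
opening: 0.002
```

Emit:
{"op": "jog_arm", "data": {
  "motion": [
    [0, 0, 0.0015, 0, 0, 0, 0],
    [0, 0, 0.003, 0, 0, 0, 0],
    [0, 0, 0.0045, 0, 0, 0, 0],
    [0, 0, 0.006, 0, 0, 0, 0],
    [0, 0, 0.0075, 0, 0, 0, 0],
    [0, 0, 0.009, 0, 0, 0, 0],
    [0, 0, 0.01, 0, 0, 0, 0],
    [0, 0, 0.0105, 0, 0, 0, 0]
  ]
}}

```text
t: 9.52
tcp_pos: [0.5393, -0.0089, 0.0442]
orientation: [0.983, 0.185, 0.001, -0.005]
ft_force: [0.1, 0.4, -0.0]
opening: -0.001
```

Emit:
{"op": "jog_arm", "data": {
  "motion": [
    [0, 0, 0.0005, 0, 0, 0, 0],
    [0, 0, 0.001, 0, 0, 0, 0],
    [0, 0, 0.0014, 0, 0, 0, 0],
    [0, 0, 0.0018, 0, 0, 0, 0],
    [0, 0, 0.0021, 0, 0, 0, 0],
    [0, 0, 0.0024, 0, 0, 0, 0],
    [0, 0, 0.0026, 0, 0, 0, 0],
    [0, 0, 0.0026, 0, 0, 0, 0]
  ]
}}

```text
t: 10.18
tcp_pos: [0.5393, -0.0089, 0.0417]
orientation: [0.983, 0.185, 0.001, -0.005]
ft_force: [-0.2, -0.0, 1.7]
opening: 0.003
```

Emit:
{"op": "jog_arm", "data": {
  "motion": [
    [0, 0, 0.0003, 0, 0, 0, 0],
    [0, 0, 0.0005, 0, 0, 0, 0],
    [0, 0, 0.0005, 0, 0, 0, 0],
    [0, 0, 0.0005, 0, 0, 0, 0]
  ]
}}

```text
t: 10.52
tcp_pos: [0.5393, -0.0089, 0.0416]
orientation: [0.983, 0.185, 0.001, -0.005]
ft_force: [-1.4, 0.0, 6.8]
opening: 0.002
```

Emit:
{"op": "jog_arm", "data": {
  "motion": [
    [0, 0, 0.0004, 0, 0, 0, 0],
    [0, 0, 0.0004, 0, 0, 0, 0],
    [0, 0, 0.0004, 0, 0, 0, 0],
    [0, 0, 0.0004, 0, 0, 0, 0],
    [0, 0, 0.0004, 0, 0, 0, 0],
    [0, 0, 0.0004, 0, 0, 0, 0],
    [0, 0, 0.0004, 0, 0, 0, 0],
    [0, 0, 0.0004, 0, 0, 0, 0]
  ]
}}

```text
t: 11.18
tcp_pos: [0.5393, -0.0089, 0.0416]
orientation: [0.983, 0.185, 0.001, -0.005]
ft_force: [-1.2, -0.7, 7.9]
opening: 0.0
```

Emit:
{"op": "jog_arm", "data": {
  "motion": [
    [0, 0, -0.002, 0, 0, 0, 0],
    [0, 0, -0.006, 0, 0, 0, 0],
    [0, 0, -0.018, 0, 0, 0, 0],
    [0, 0, -0.04, 0, 0, 0, 0],
    [0, 0, -0.065, 0, 0, 0, 0],
    [0, 0, -0.09, 0, 0, 0, 0],
    [0, 0, -0.11, 0, 0, 0, 0],
    [0, 0, -0.118, 0, 0, 0, 0]
  ]
}}

```text
t: 11.85
tcp_pos: [0.5405, -0.0102, 0.1626]
orientation: [0.983, 0.185, 0.003, -0.005]
ft_force: [1.2, -0.0, 0.0]
opening: -0.003
```

Emit:
{"op": "jog_arm", "data": {
  "motion": [
    [0, 0, 0, 0, 0, 0, 0],
    [0, 0, 0, 0, 0, 0, 0],
    [0, 0, 0, 0, 0, 0, 0],
    [0, 0, 0, 0, 0, 0, 0]
  ]
}}

```text
t: 12.18
tcp_pos: [0.5398, -0.0102, 0.1613]
orientation: [0.983, 0.185, 0.002, -0.005]
ft_force: [-0.7, -0.4, 0.1]
opening: 0.0
```

Run:
```python
from h import *
s=arm.read_state(); print(s["t"],s["tcp_pos"],s["ft_force"])
a=np.load("top.npy",allow_pickle=True).item()["image"]; b=snap("top")["image"]
c=np.load("scene.npy",allow_pickle=True).item()["image"]; e=snap("scene")["image"]
def cr(i,y,x): return i[y:y+120,x:x+190]
cv2.imwrite("pics/end.png",cv2.resize(np.vstack([np.hstack([cr(a,150,190),cr(b,150,190)]),np.hstack([cr(c,170,200),cr(e,170,200)])]),None,fx=2,fy=2,interpolation=cv2.INTER_CUBIC))
```

```text
12.1833 [ 0.53976647 -0.0102183   0.16133713] [-0.70217377 -0.35541761  0.09956304]
```

View pics/end.png

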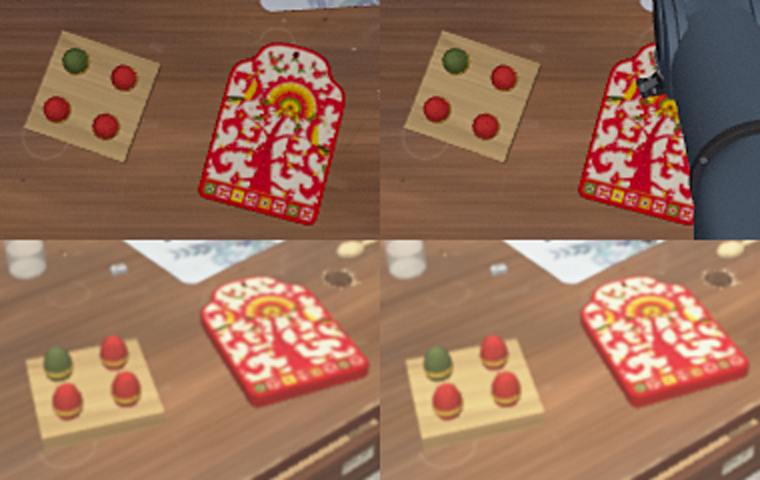

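The before and after views match: the eggs are upright in their cups, the panel hasn't moved, and the hand is clear. I'll hand it in.

```bash
python3 -c "
from h import *
print(arm.sign_off())"
```

```text
the job is handed in; nothing more can be done
None
```

I touched both spots with the closed fingertips, withdrew, and handed the job in at about 12.2 s; no verdict was reported.

- **Green egg:** I touched its crown at about 2–6 N for about a second.
- **Painted sun:** I touched its middle at about 2–8 N for about a second.
- **Last checks:** the before and after views showed all four eggs upright in their cups and no visible shift of the panel. The hand is clear at z ≈ 0.16 m with only sensor noise on the wrist force.
- **Disagreements:** the top and wrist cameras differed by about 5 mm on the egg and 6 mm on the sun. I aimed between the two, within the allowed distances.
- **Not checked:** I did not compare the sanding block and spoon in the final views, but the hand stayed well above and away from them.

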